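# Draw the strainer plate of the cooling-water loop and hold it over the sink to drain

## Task

The strainer of the cooling-water loop is due for a check: first take the loose drain grid by its bow handle, lower it over the two locating pins of the frame bridging the sink until it lies flush (either way round), and let go of it. Then swing the cover flap of the strainer box up past upright, where it stays, and draw the mesh plate hidden beneath it straight up out of its guides by its tab. Finish still holding the plate by the tab over the grid to drain, still and upright, its whole lower edge above the grid and 5 to 15 cm up, clear of the grid's handle; let neither grid nor plate fall, and leave the beaker, dish and tube rack where they stand.

Things in the scene. Friction and masses are not known exactly. Their poses are not given: they have to be found in the camera images.
- drain_grid: Loose slotted steel grid 100 (own x) x 180 (own y) x 5 mm, 0.2 to 0.4 kg, flat on the worktop left of the sink or right of the box, own y roughly along world x. Origin: centre of underside. Through holes, 13 mm, at own (0, +-77 mm). Bow handle over its middle: 8 mm round bar along own y, straight for 60 mm, bar centre 32 mm above the underside. Same after half a turn.
- pin_frame: Fixed steel frame 136 (own x) x 195 (own y) x 4 mm, open in the middle, on two tubes bridging the sink; own y along world y. Origin: centre of underside, 19 mm above the worktop. The seated grid's underside is at own z = 4 mm. Two upright pins, 10 mm diameter, at own (0, +-77 mm), tips at own z = 26 mm, the top 7 mm tapered to 4 mm diameter.
- strainer_box: Fixed grey box 160 (own x, depth) x 140 (own y) mm, open-topped under its flap, rim 120 mm up, walls 6 mm. Origin: centre of underside; x to its back. Two guides, ending 84 mm up, hold the strainer plate at own x = -8 mm with 2 mm play. Above the guides the box is empty but for the tab, with 62 mm free in front of it and 78 mm behind it.
- flap (a joint): Angle of the box's steel cover flap, rad: 0 shut and level, grows as its front edge swings up and back, 1.57 upright, stop at 1.75. Friction hinge: it stays where it is left. Lifting takes about 2.5 N at the handle.
- flap_handle (a point): Middle of the flap's bow handle: 8 mm round bar along the hinge direction, straight for 56 mm, 36 mm in front of the flap's front edge, in the flap's plane, 123 mm above the worktop when shut. It moves on a circle of 194 mm radius about the hinge axis. Axes turn with the flap: y along the bar, x towards the hinge.
- flap_hinge (a point): Middle of the hinge axis at the back upper edge of the box, 123 mm above the worktop; its y axis is the hinge axis.
- strainer_plate: Loose upright mesh plate in a steel frame: 90 wide (own y), 78 high, 10 mm thick (own x), 0.15 to 0.27 kg. Flat pull tab on the middle of its top: 30 wide (own y), 8 thick (own x), 78 to 104 mm above the lower edge, with a 10 mm hole. Origin: middle of the lower edge, z up. Starts in the box's guides, lower edge 12 mm and tab top 116 mm above the worktop, hidden by the flap.
- corner_l (a point): End of the strainer plate's lower edge at its own y = +45 mm.
- corner_r (a point): End of the strainer plate's lower edge at its own y = -45 mm.
- tube_rack: Empty ten-hole test tube rack, 75 x 200 x 62 mm, to be left alone; it lies at the other of the two places, left of the sink or right of the box. Origin: centre of its underside.
- beaker: Small glass beaker, 56 mm diameter, 71 mm high, on the worktop in front of the sink, to be left alone. Origin: centre of its underside.
- petri_dish: Petri dish, 88 mm diameter, 14 mm high, on the worktop in front of the sink, to be left alone. Origin: centre of its underside.

How it is judged:
On the way, in this order (a step that is already met when the one before it is completed fails the run):
1. the drain grid lies flush on the pin frame, both pins through its holes, and is let go (z of drain_grid in the frame of pin_frame between 0.001 and 0.007 m and horizontal distance between drain_grid and pin_frame below 0.005 m and angle between the x axis of drain_grid and the x axis of pin_frame, either way round below 0.06 rad and contact force between the fingers and drain_grid below 0.1 N), for 0.3 s.
2. the cover flap is swung up past upright (value of joint flap above 1.5 rad and z of drain_grid in the frame of pin_frame between 0.001 and 0.007 m and horizontal distance between drain_grid and pin_frame below 0.005 m and angle between the x axis of drain_grid and the x axis of pin_frame, either way round below 0.06 rad), for 0.2 s.
3. the strainer plate is drawn out, its lower edge above the box's rim, in the fingers (z of strainer_plate in the frame of strainer_box above 0.122 m and contact force between the fingers and strainer_plate above 0.5 N), for 0.1 s.
At the end, for the whole second after the job is handed in: Grid flush on the frame (3 mm in height, 5 mm sideways, 0.06 rad); flap beyond 1.5 rad; plate in the fingers, at rest, upright within 0.2 rad, touching nothing else, both lower corners within 52 mm (x) and 92 mm (y) of the frame's centre and 45 to 175 mm above its underside (all of step 2 and x of corner_l in the frame of pin_frame between -0.052 and 0.052 m and y of corner_l in the frame of pin_frame between -0.092 and 0.092 m and z of corner_l in the frame of pin_frame between 0.045 and 0.175 m and x of corner_r in the frame of pin_frame between -0.052 and 0.052 m and y of corner_r in the frame of pin_frame between -0.092 and 0.092 m and z of corner_r in the frame of pin_frame between 0.045 and 0.175 m and angle between strainer_plate's own z axis and vertical below 0.2 rad and contact force between the fingers and strainer_plate above 0.5 N and contact force between each of strainer_plate, the fingers and drain_grid below 0.1 N and contact force between strainer_plate and pin_frame below 0.1 N and contact force between strainer_plate and strainer_box below 0.1 N and linear speed of strainer_plate below 0.03 m/s); the arm keeps its last pose, push and grip.
It fails at once if the beaker, dish or tube rack was pushed by more than 30 mm (distance of any of beaker, petri_dish, tube_rack from where it was at the start of the episode above 0.03 m).
It fails at once if the drain grid was let fall (contact force between the fingers and drain_grid below 0.1 N and linear speed of drain_grid above 0.45 m/s).
It fails at once if the strainer plate was let fall (contact force between the fingers and strainer_plate below 0.1 N and linear speed of strainer_plate above 0.45 m/s).
It also fails if it takes over 72 s, if anything falls off the work surface, if the arm or the gripper's body presses on something with over 40 N, if the wrist force passes 120 N, or if a joint passes its speed limit or range.

## Robot

A 7-joint arm with a two-finger parallel gripper is mounted at the origin on a cart in front of the work surface, level with it; the furniture and walls round the work are solid. World frame = base frame: x ahead of the robot, y to its left, z up, the work surface at z = 0. Lengths are in m, angles in rad, forces in N, time in s.
With the tool pointing down it reaches from about 0.425 to 0.925 m from the base axis. Payload 6.8 kg.
Tool frame: the origin (TCP) lies on the front face of the gripper's body, between the roots of the fingers; the fingertips stand 73 mm ahead of it and the grasp point (between the pads) lies 54 mm ahead of it (env.nose_length is the distance from the TCP to the fingertips, in m); z points along the fingers, y is the line along which they close (so a half turn about z gives the same grasp; the last joint's range is limited). The gripper opens to 85 mm and grips with 20 to 120 N. Pads are 22 mm wide; open, the fingers measure 114 mm over their backs; the gripper's body (76 mm by 85 mm) begins 54 mm behind the grasp point. The pads swing forward as they close: fully open they stand 13 mm farther back than shut.
Start: joints at [-1.298, 0.477, 0.022, 1.555, -0.011, 1.109, -0.083], TCP at [0.251, 0.627, 0.304] pointing down, gripper open.
Joint ranges: [-2.96, 2.96], [-0.34, 2.1], [-1.41, 1.46], [0.24, 2.44], [-1.37, 4.51], [0.17, 1.92], [-2.96, 2.96]. Speed limits (rad/s): [2.39, 2.39, 3.14, 3.14, 3.14, 3.14, 3.14].

## Interface

Orientations are given as a unit quaternion [w, x, y, z].
In Python, from cell import env, kin, camera, calibration, job gives the robot as it stands. The module is installed in compiled form; this text tells all that it offers. Calls block until the motion is done:
- env.reach(position, orientation): joint-space move of the TCP to a pose.
- env.movel(position, velocity=0.15, rot=None, stop_force=None): straight line of the TCP; rot=None keeps the orientation; velocity is the mean speed in m/s. With stop_force (N) it stops when the force on the tool has changed by that much, and returns True; else False.
- env.goto_joints(angles): joint-space move.
- env.grip(opening, f_grip=None): finger opening in m; f_grip is the grip in N (None keeps the last); returns when the fingers have stopped.
- env.dwell(seconds).
- kin.inverse_kinematics(position, orientation): joint angles nearest the present ones, or None.
- env.get_state(): the state.
- camera(name): name is "scene" or "top" or "wrist"; returns (picture, depth): 480x640x3 uint8, blue, green, red; 480x640 float32, m along the optical axis (not along the pixel's ray), 0 where there is no reading.
- calibration(name): a dict with "fx", "fy", "cx", "cy" (pixels), "rvec" (rotation vector, rad) and "tvec" (3), from world to camera coordinates, as OpenCV has them. Camera axes: x right, y down, z forward; pixel columns grow to the right and rows downward; lengths in m; the calibration is good to about 2 mm. A picture is of the moment at which its call begins: read the wrist's pose just before it. calibration takes no time and is no camera call; for the wrist camera it gives the pose at the moment of the call.
A pose or a line that the arm cannot do raises env.PlanningError and nothing moves.
- job.job_done(): hands the job in; it is judged then, once.
The state is a dict: "time": time; "qpos": joint angles; "joint_velocities": joint speeds; "joint_torque": joint torques, N m; "tcp_pos": TCP position; "orientation": TCP orientation; "force": force on the tool from outside, world axes, zero at the start; "torque": the same for the moment, N m; "opening": finger opening in m; "gripper_force": force on a finger pad.
Only numpy, scipy, OpenCV 4.12 (cv2) and the standard library are available. Lean on these libraries where they do the work, as an engineer would, in place of code of your own. Each camera call takes 0.05 s, during which the arm holds its last target. There are 200 camera calls.

## Working session

There is one attempt and no reset: what is moved stays moved. The work goes in short steps, each a Python script; the robot and the scene stay as the last script left them, time stands still between calls to the robot, and variables do not carry over. Pictures are saved under pics/ and viewed, at most 11 in all, crops included, and the job is handed in when it is done.

```bash
mkdir -p pics; ls; python3 - <<'E'
from cell import env,camera,calibration
import cv2,numpy as np
print(env.get_state())
for n in ("scene","top"):
    c=calibration(n); print(n,c)
    p,d=camera(n); cv2.imwrite(f"pics/{n}0.png",p); np.save(f"pics/{n}0.npy",d)
    print((d>0).mean())
print(env.nose_length)
E
```

```text
pics
{'time': 0.0, 'qpos': array([-1.29809702,  0.47779991,  0.02232736,  1.55649903, -0.01148623,
        1.10928703, -0.08308202]), 'joint_velocities': array([ 1.61758663e-03,  1.60971321e-03, -5.86935848e-04, -8.63961501e-04,
       -1.44723173e-04,  1.04332575e-06, -1.70846079e-03]), 'joint_torque': array([ 1.55887506e-04, -5.96440387e+01,  1.60799559e+00, -2.81205332e+01,
        1.24659602e-02,  9.08368849e-03,  2.68629556e-06]), 'tcp_pos': array([0.25069681, 0.62620234, 0.30290539]), 'orientation': array([-1.04299473e-04,  1.89223653e-01,  9.81933572e-01, -9.26766535e-04]), 'force': array([ 0.05083997, -0.30060192,  0.08663955]), 'torque': array([ 0.01307759,  0.02615732, -0.01858343]), 'gripper_force': 0.0, 'opening': 0.08551008642555438}
scene {'fx': 447.036676818945, 'fy': 447.036676818945, 'cx': 322.9182728427883, 'cy': 241.7120010728993, 'rvec': array([ 2.02804186, -0.478611  ,  0.30373889]), 'tvec': array([-0.47195025,  0.21128672,  1.0959329 ])}
0.9960188802083333
top {'fx': 493.4266343370732, 'fy': 493.4266343370732, 'cx': 320.2620764729012, 'cy': 228.24707817013575, 'rvec': array([ 2.09242432, -2.13908838,  0.21911887]), 'tvec': array([0.00615436, 0.52161999, 1.53891505])}
0.9961100260416667
0.0726
```

View pics/top0.png

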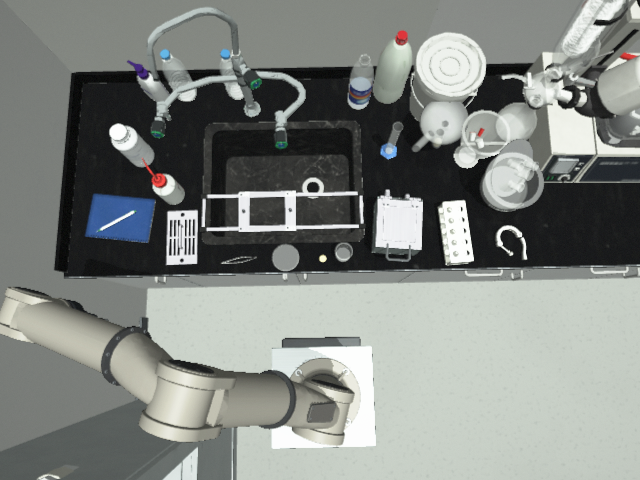

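View pics/scene0.png

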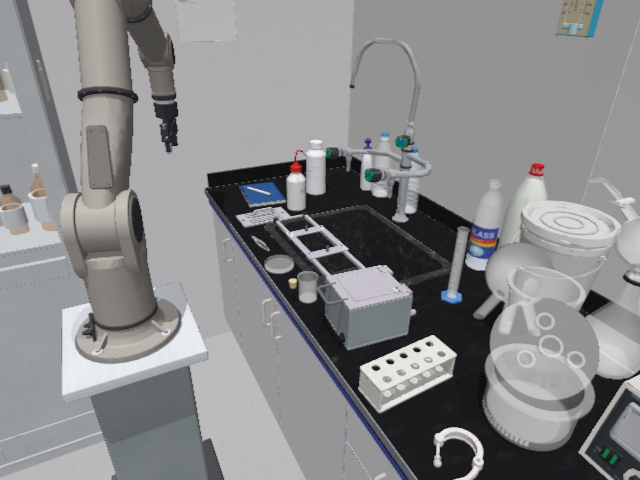

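The top view shows the grid at about (182,237), the frame with its pins at (268,211), the shut box at (398,224) with its handle at (398,256), and the rack at (455,232). Next I'll get coarse positions from depth.

```bash
cat > h.py <<'E'
import numpy as np,cv2
from cell import env,kin,camera,calibration,job
from scipy.spatial.transform import Rotation as R
def cloud(name,save=None):
    c=calibration(name); p,d=camera(name)
    if save: cv2.imwrite(f"pics/{save}.png",p)
    v,u=np.mgrid[:480,:640]
    X=np.stack([(u-c["cx"])/c["fx"]*d,(v-c["cy"])/c["fy"]*d,d],-1)
    Rm=cv2.Rodrigues(c["rvec"])[0]
    W=(X-c["tvec"])@Rm; W[d<=0]=np.nan
    return p,W,c
def quat(yaw,tilt=0):
    """tool down; finger-closing line (tool y) at angle yaw from world y -- tool x along (cos yaw, sin yaw)"""
    z=np.array([0,0,-1.]);x=np.array([np.cos(yaw),np.sin(yaw),0]);y=np.cross(z,x)
    return mq(np.stack([x,y,z],1))
def mq(M):
    q=R.from_matrix(M).as_quat(); return q[[3,0,1,2]]
def ray(c,u,v):
    Rm=cv2.Rodrigues(c["rvec"])[0]; o=-Rm.T@c["tvec"]
    d=Rm.T@np.array([(u-c["cx"])/c["fx"],(v-c["cy"])/c["fy"],1.]); return o,d
def hit(c,u,v,z):
    o,d=ray(c,u,v); return o+d*(z-o[2])/d[2]
def tri(obs):
    A=np.zeros((3,3));b=np.zeros(3);L=[]
    for c,u,v in obs:
        o,d=ray(c,u,v);d=d/np.linalg.norm(d);P=np.eye(3)-np.outer(d,d);A+=P;b+=P@o;L.append((o,P))
    x=np.linalg.solve(A,b); return x,[round(float(np.linalg.norm(P@(x-o))),4) for o,P in L]
E
python3 - <<'E'
from h import *
np.set_printoptions(precision=3,suppress=True)
p,W,c=cloud("top")
for n,u,v in [("grid",170,225),("gridhandle",182,237),("framepinL?",243,211),("framepinR",291,211),("frame",268,194),("flap",398,220),("fh",398,258),("rack",450,230),("faucet",280,140),("tapL",158,125),("beaker",343,252),("dish",285,258),("bottle",165,185),("worktop",300,268),("wt2",370,240)]:
    print(n,W[v,u])
def blob(n,u0,u1,v0,v1,z0,z1,cond=None):
    S=W[v0:v1,u0:u1]; g=p[v0:v1,u0:u1].astype(int).sum(-1)
    m=(S[...,2]>z0)&(S[...,2]<z1)&(g>300); q=S[m]
    r=cv2.minAreaRect(q[:,:2].astype(np.float32)); print(n,q.shape,r,q.mean(0))
blob("grid",160,202,205,270,-.01,.015)
blob("gridh",160,202,205,270,.022,.05)
blob("frame",236,300,190,235,.01,.035)
blob("flap",370,426,190,255,.1,.14)
blob("flaph",370,426,249,266,.09,.14)
E
```

```text
grid [0.553 0.494 0.006]
gridhandle [0.511 0.452 0.008]
framepinL? [0.588 0.247 0.038]
framepinR [0.586 0.09  0.03 ]
frame [0.646 0.166 0.03 ]
flap [ 0.527 -0.245  0.128]
fh [ 0.427 -0.26   0.   ]
rack [ 0.515 -0.436  0.009]
faucet [0.74  0.106 0.268]
tapL [0.814 0.476 0.222]
beaker [ 0.451 -0.079 -0.002]
dish [0.434 0.112 0.004]
bottle [0.646 0.468 0.158]
worktop [0.4   0.064 0.005]
wt2 [ 0.489 -0.17  -0.002]
grid (1420, 3) ((0.5133558511734009, 0.4494858384132385), (0.1851038932800293, 0.11863023787736893), 0.05427241697907448) [0.512 0.453 0.006]
gridh (54, 3) ((0.5115267634391785, 0.4511083662509918), (0.07931503653526306, 0.008477765135467052), 1.3523343801498413) [0.51  0.452 0.037]
frame (1329, 3) ((0.5902923941612244, 0.16800445318222046), (0.13686153292655945, 0.21112754940986633), 0.41937804222106934) [0.589 0.169 0.025]
flap (2376, 3) ((0.510542094707489, -0.24839188158512115), (0.14160312712192535, 0.1828836053609848), 85.01206970214844) [ 0.517 -0.247  0.128]
flaph (96, 3) ((0.4179343283176422, -0.25618597865104675), (0.03826553747057915, 0.10816122591495514), 0.042396947741508484) [ 0.416 -0.246  0.128]
```

```bash
python3 - <<'E'
from h import *
np.set_printoptions(precision=3,suppress=True)
q0=env.get_state()["qpos"]
M=R.from_quat(env.get_state()["orientation"][[1,2,3,0]]).as_matrix();print("toolx",M[:,0])
c=calibration("wrist");Rm=cv2.Rodrigues(c["rvec"])[0];print("cam in tool",M.T@(-Rm.T@c["tvec"]-env.get_state()["tcp_pos"]),"axes",M.T@Rm.T)
for n,pos in [("grid",(.51,.45,.3)),("gridlow",(.51,.45,.09)),("frame",(.59,.168,.3)),("framelow",(.59,.168,.09)),("box",(.5,-.25,.35)),("hand",(.42,-.25,.19)),("fl",(.62,-.25,.4))]:
    for yaw in (0,np.pi/2,np.pi,-np.pi/2):
        j=kin.inverse_kinematics(np.array(pos),quat(yaw)); print(n,round(yaw,2),j)
E
```

```text
toolx [-0.928  0.372 -0.   ]
cam in tool [ 0.076 -0.001 -0.069] axes [[ 0.001 -0.955 -0.298]
 [ 1.     0.     0.001]
 [-0.001 -0.298  0.955]]
grid 0 [-1.265  0.566  0.676  1.579 -0.38   1.132 -2.073]
grid 1.57 [-1.048  0.504  0.339  1.563 -0.181  1.105 -0.667]
grid 3.14 [-0.824  0.489  0.014  1.545 -0.007  1.107  0.762]
grid -1.57 [-0.604  0.508 -0.304  1.528  0.162  1.13   2.2  ]
gridlow 0 [-1.195  0.808  0.569  1.707 -0.574  0.799 -1.926]
gridlow 1.57 [-0.981  0.738  0.242  1.691 -0.241  0.741 -0.622]
gridlow 3.14 [-0.812  0.723 -0.003  1.678  0.003  0.741  0.754]
gridlow -1.57 [-0.589  0.747 -0.328  1.66   0.314  0.787  2.083]
frame 0 [-0.908  0.454  0.723  1.75  -0.338  1.066 -1.64 ]
frame 1.57 [-0.769  0.413  0.521  1.741 -0.232  1.05  -0.168]
frame 3.14 [-0.538  0.382  0.209  1.725 -0.089  1.043  1.272]
frame -1.57 [-0.292  0.384 -0.113  1.707  0.049  1.053  2.72 ]
framelow 0 [-0.767  0.717  0.538  1.878 -0.55   0.699 -1.476]
framelow 1.57 [-0.67   0.682  0.398  1.871 -0.406  0.668 -0.029]
framelow 3.14 [-0.463  0.646  0.113  1.856 -0.113  0.646  1.289]
framelow -1.57 [-0.193  0.655 -0.25   1.836  0.243  0.68   2.559]
box 0 [-0.494  0.417  1.131  1.83  -0.411  1.158 -0.796]
box 1.57 [-0.429  0.365  1.014  1.828 -0.34   1.138  0.702]
box 3.14 [-0.505  0.429  1.154  1.831 -0.427  1.163  2.361]
box -1.57 [-0.562  0.517  1.292  1.833 -0.533  1.206 -2.243]
hand 0 [-0.269  0.448  0.858  2.137 -0.493  0.763 -0.664]
hand 1.57 [-0.162  0.399  0.706  2.132 -0.384  0.737  0.796]
hand 3.14 [-0.365  0.517  1.007  2.141 -0.617  0.807  2.603]
hand -1.57 [-0.493  0.723  1.277  2.146 -0.879  0.966 -1.846]
fl 0 [-0.338  0.556  0.989  1.496 -0.47   1.343 -0.883]
fl 1.57 [-0.343  0.56   0.998  1.496 -0.475  1.345  0.693]
fl 3.14 [-0.282  0.514  0.875  1.493 -0.4    1.322  2.199]
fl -1.57 [-0.441  0.705  1.274  1.502 -0.676  1.434 -2.284]
```

```bash
python3 - <<'E'
from h import *
import pickle
np.set_printoptions(precision=3,suppress=True)
q=quat(np.pi)
for n,pos in [("f1",(.57,.20,.30)),("f2",(.55,.13,.30)),("g1",(.47,.42,.28)),("g2",(.49,.48,.28))]:
    env.reach(np.array(pos),q); env.dwell(.2)
    p,W,c=cloud("wrist",n); pickle.dump((p,W,c),open(f"pics/{n}.pkl","wb"))
    print(n,env.get_state()["time"],W[240,320])
print(c["fx"],c["cx"],c["cy"])
A=[cv2.imread(f"pics/{n}.png") for n in("f1","f2","g1","g2")]
cv2.imwrite("pics/m1.png",cv2.resize(np.vstack([np.hstack(A[:2]),np.hstack(A[2:])]),(800,600),interpolation=cv2.INTER_AREA))
E
```

```text
f1 2.325 [ 0.689  0.207 -0.262]
f2 2.9667 [ 0.67   0.138 -0.261]
g1 4.375 [0.503 0.421 0.003]
g2 4.9833 [ 0.523  0.481 -0.001]
427.96877044437 316.0859638684793 240.66397239468557
```

View pics/m1.png

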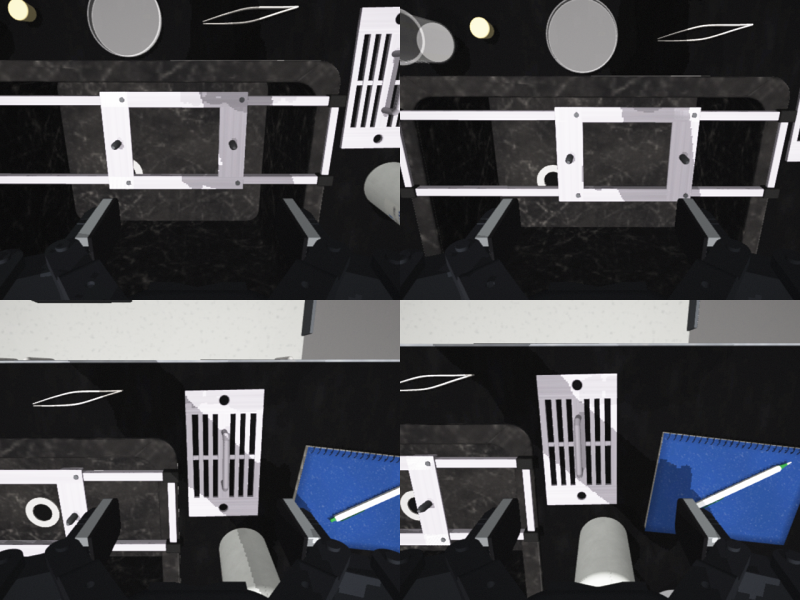

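The montage shows the frame with two pins (f1 about (187,232) and (373,232) px, f2 about (270,254) and (454,254)). It also shows the grid with end holes (g1 about (358,160) and (365,325), g2 about (283,136) and (290,312)). I'll refine these numerically.

```bash
python3 - <<'E'
from h import *
import pickle
np.set_printoptions(precision=4,suppress=True)
D={n:pickle.load(open(f"pics/{n}.pkl","rb")) for n in("f1","f2","g1","g2")}
def rect(n,z0,z1,zp,box,thr):
    p,W,c=D[n]; u0,u1,v0,v1=box
    m=np.zeros((480,640),np.uint8); g=p.min(-1)
    S=(g>thr)&(W[...,2]>z0)&(W[...,2]<z1); m[v0:v1,u0:u1]=S[v0:v1,u0:u1]
    k,lab,st,ce=cv2.connectedComponentsWithStats(m); i=1+st[1:,4].argmax(); v,u=np.where(lab==i)
    q=np.array([hit(c,a,b,zp) for a,b in zip(u,v)])
    print(n,"rect",cv2.minAreaRect(q[:,:2].astype(np.float32)),"z",np.median(W[v,u,2]))
for n,b in(("f1",(155,400,140,310)),("f2",(240,490,165,330))): rect(n,.01,.05,.023,b,100)
for n,b in(("g1",(285,430,130,360)),("g2",(205,360,110,330))): rect(n,-.01,.015,.005,b,60)
# pins and holes: dark blobs
def dark(n,u,v,r=16):
    p,W,c=D[n]; P=p[v-r:v+r,u-r:u+r].min(-1); t,m=cv2.threshold(P,0,255,cv2.THRESH_BINARY_INV+cv2.THRESH_OTSU)
    k,lab,st,ce=cv2.connectedComponentsWithStats(m); i=1+np.argmin([np.hypot(*(e-r))-.02*s[4] for e,s in zip(ce[1:],st[1:])])
    print(n,(u,v),"thr",t,st[i],ce[i]+[u-r,v-r]); return ce[i]+[u-r,v-r],np.nanmax(W[v-r:v+r,u-r:u+r,2][lab==i])
H=[[dark("g1",358,160),dark("g2",283,136)],[dark("g1",365,325),dark("g2",290,312)]]
for (a,_),(b,_) in H:
    x,e=tri([(D["g1"][2],*a),(D["g2"][2],*b)]); print("hole",x,e,hit(D["g1"][2],*a,.003),hit(D["g2"][2],*b,.003))
for pr in [((187,232),(270,254)),((373,232),(454,254))]:
    for n,(u,v) in zip(("f1","f2"),pr):
        a,z=dark(n,u,v); print("pin mid",hit(D[n][2],*a,.034),"zmax",z)
# handle
for n,b in(("g1",(340,385,200,300)),("g2",(270,310,170,290))):
    p,W,c=D[n]; S=W[b[2]:b[3],b[0]:b[1]]; q=S[(S[...,2]>.026)&(S[...,2]<.05)]; print(n,"handle",q.shape,cv2.minAreaRect(q[:,:2].astype(np.float32)),np.median(q[:,2]))
C=[cv2.resize(D[n][0][v-33:v+34,u-33:u+34],(266,266),interpolation=cv2.INTER_CUBIC) for n,u,v in(("f1",187,232),("f1",373,232),("g1",358,160),("f2",270,254),("f2",454,254),("g1",365,325))]
cv2.imwrite("pics/m2.png",np.vstack([np.hstack(C[:3]),np.hstack(C[3:])]))
E
```

```text
f1 rect ((0.5901591181755066, 0.16639705002307892), (0.13440018892288208, 0.21460194885730743), 0.07392717897891998) z 0.021505684713553026
f2 rect ((0.5901843905448914, 0.17456844449043274), (0.13455472886562347, 0.2226034551858902), 0.12980066239833832) z 0.021592975425206398
g1 rect ((0.5125554800033569, 0.45339640974998474), (0.18149958550930023, 0.10112057626247406), 0.9337576031684875) z 0.004220374317775916
g2 rect ((0.5126521587371826, 0.4533226191997528), (0.18135488033294678, 0.10082843899726868), 0.982967734336853) z 0.004153724919676152
g1 (358, 160) thr 133.0 [  9   8  16  16 206] [358.5049 159.7767]
g2 (283, 136) thr 127.0 [  8   8  16  16 208] [282.8702 135.5577]
g1 (365, 325) thr 105.0 [  1  17  14  12 134] [356.8955 331.5   ]
g2 (290, 312) thr 148.0 [ 10  11  14  13 142] [290.2394 312.8803]
hole [0.4354 0.452  0.0033] [0.0001, 0.0001] [0.4354 0.4521 0.003 ] [0.4356 0.4519 0.003 ]
hole [0.5897 0.4548 0.003 ] [0.0001, 0.0001] [0.5896 0.4548 0.003 ] [0.5898 0.4548 0.003 ]
f1 (187, 232) thr 155.0 [  7   8  17  16 188] [185.8989 231.3457]
pin mid [0.5901 0.0948 0.034 ] zmax 0.04541873996589366
f2 (270, 254) thr 159.0 [ 10   8  14  17 169] [270.9586 253.8935]
pin mid [0.5899 0.0939 0.034 ] zmax 0.04458346439311421
f1 (373, 232) thr 117.0 [  9   8  14  16 168] [372.4345 231.5238]
pin mid [0.59   0.2465 0.034 ] zmax 0.045460784885523804
f2 (454, 254) thr 114.0 [  9   8  16  17 192] [454.4062 254.1719]
pin mid [0.5898 0.2457 0.034 ] zmax 0.04520919278923776
g1 handle (857, 3) ((0.5085763335227966, 0.4536892771720886), (0.07176240533590317, 0.007967045530676842), 1.047633409500122) 0.03450951921061561
g2 handle (965, 3) ((0.5119377970695496, 0.4537023901939392), (0.0786992534995079, 0.007999293506145477), 1.1184561252593994) 0.03434705491106469
```

View pics/m2.png

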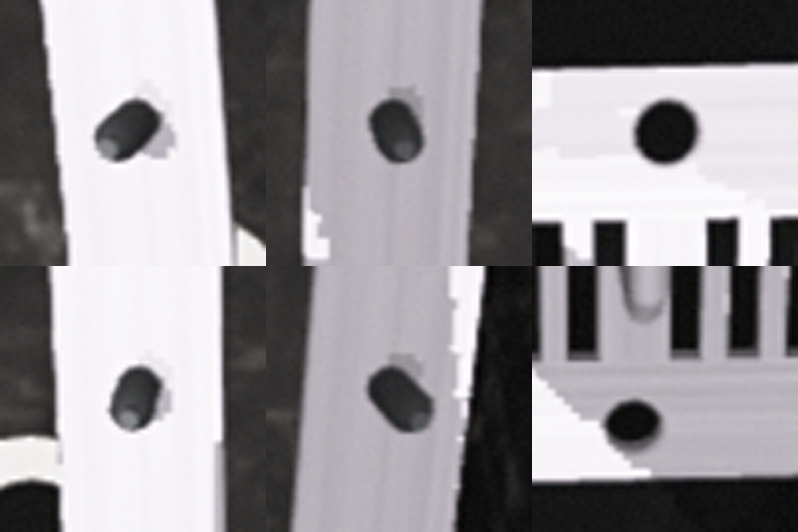

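Pins lie at about (.590,.094) and (.590,.246), with tips at z≈.045. The grid centre is (.5126,.4534) at an angle of .018 rad, with hole spacing of 154.3 mm (154 stated). The bar top is at about .035, so the heights agree. Now I'll pick up the grid and look through it above the pins.

```bash
cat >> h.py <<'E'
A=np.array
def st():
    s=env.get_state(); print("t %.1f"%s["time"],"tcp",s["tcp_pos"].round(4),"F",s["force"].round(1),"open %.4f gf %.1f"%(s["opening"],s["gripper_force"]))
E
python3 - <<'E'
from h import *
import pickle
D={n:pickle.load(open(f"pics/{n}.pkl","rb")) for n in("f1","f2")}
T=[]
for a,b in [((180.8,235.4),(267.6,257.4)),((374.1,236.4),(458.9,257.6))]:
    x,e=tri([(D["f1"][2],*a),(D["f2"][2],*b)]); h1=hit(D["f1"][2],*a,.045);h2=hit(D["f2"][2],*b,.045); print("tip",x.round(4),e,h1.round(4),h2.round(4)); T.append((h1+h2)/2)
C=(T[0]+T[1])/2; d=T[1]-T[0]; print("frame",C.round(4),"yaw",-np.arctan2(d[0],d[1]).round(4),np.hypot(*d[:2]).round(4))
fy=-np.arctan2(d[0],d[1])
np.save("frame.npy",[C[0],C[1],fy])
g=A([.5126,.4534]);ga=.018
q=quat(np.pi+ga)
env.grip(.05,60)
env.reach(A([*g,.15]),q); env.movel(A([*g,.086]),.08); st()
env.grip(0.,60); st()
env.movel(A([*g,.20]),.12); st()
env.reach(A([.55,.33,.20]),quat(np.pi*.75)); env.reach(A([C[0],C[1],.17]),quat(np.pi/2+fy)); env.movel(A([C[0],C[1],.141]),.1); env.dwell(.3); st()
p,W,c=cloud("wrist","hold"); pickle.dump((p,W,c),open("pics/hold.pkl","wb"))
E
```

```text
tip [0.5926 0.0911 0.036 ] [0.0004, 0.0004] [0.5903 0.0939 0.045 ] [0.589  0.0923 0.045 ]
tip [0.5914 0.2473 0.0406] [0.0008, 0.0008] [0.5909 0.2465 0.045 ] [0.5889 0.2458 0.045 ]
frame [0.5898 0.1696 0.045 ] yaw -0.0015 0.1531
t 7.0 tcp [0.5129 0.4536 0.0864] F [-0.   0.  -0.4] open 0.0496 gf 0.0
t 7.5 tcp [0.5128 0.4535 0.0864] F [-0.1 -0.4  3.3] open 0.0056 gf 58.5
t 8.6 tcp [0.5121 0.453  0.1989] F [-0.4  0.6 -2.9] open 0.0061 gf 58.4
t 10.6 tcp [0.5901 0.1697 0.1415] F [-0.5  0.7 -2.4] open 0.0060 gf 58.4
```

View pics/hold.png

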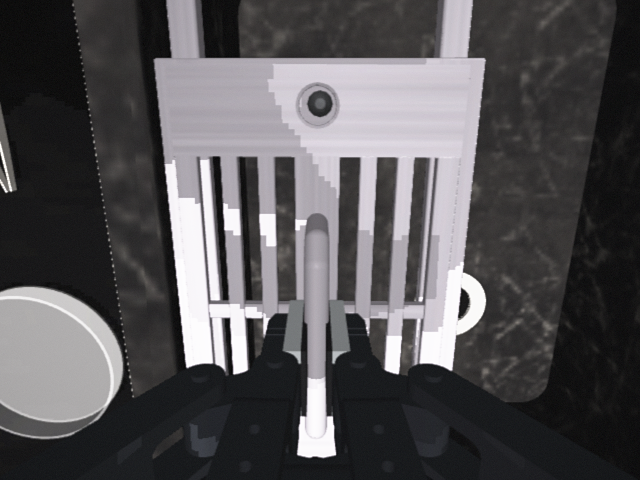

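The pin shows through the near hole and is almost concentric with it: hole at (318,104), pin tip at about (321,102). I'll convert that offset to mm and lower the grid.

```bash
python3 - <<'E'
from h import *
import pickle
p,W,c=pickle.load(open("pics/hold.pkl","rb"))
print("grid z at plate",np.nanmedian(W[70:90,200:260,2]))
zt=np.nanmedian(W[70:90,200:260,2])
h=hit(c,318,104,zt);t=hit(c,320,102,.045);print("hole",h.round(4),"tip",t.round(4),"move",(t-h).round(4))
d=(t-h)[:2]
C=np.load("frame.npy"); s=env.get_state()["tcp_pos"]
hit_=env.movel(A([s[0]+d[0],s[1]+d[1]*.7,.122]),.04,stop_force=8); print(hit_); st()
if not hit_:
    print(env.movel(A([s[0]+d[0],s[1]+d[1]*.7,.105]),.03,stop_force=8)); st()
p,W,c=cloud("wrist","low")
E
```

```text
grid z at plate 0.059292368982054755
hole [0.5907 0.2464 0.0593] tip [0.5915 0.2472 0.045 ] move [ 0.0008  0.0008 -0.0143]
False
t 11.3 tcp [0.5908 0.1701 0.1218] F [ 0.4 -0.2 -2.5] open 0.0056 gf 58.4
True
t 11.7 tcp [0.5909 0.1703 0.1088] F [ 0.5 -1.   5.2] open 0.0061 gf 59.4
```

The stop came at TCP z .1088, and .109 was expected, so the grid is seated. Next: release, check the grid, and view the box from two places.

```bash
python3 - <<'E'
from h import *
import pickle
env.grip(.03); st()
s=env.get_state()["tcp_pos"]; env.movel(A([s[0],s[1],.24]),.12); env.dwell(.1)
p,W,c=cloud("wrist","seated"); pickle.dump((p,W,c),open("pics/seated.pkl","wb"))
m=(p.min(-1)>60)&(W[...,2]>.015)&(W[...,2]<.04)
print("grid/frame z hist",np.histogram(W[...,2][m],bins=np.arange(.015,.041,.003)))
for n,pos in [("b1",(.50,-.27,.38)),("b2",(.47,-.21,.38))]:
    env.reach(A(pos),quat(np.pi/2)); env.dwell(.2)
    p,W,c=cloud("wrist",n); pickle.dump((p,W,c),open(f"pics/{n}.pkl","wb"))
    m=(W[...,2]>.10)&(W[...,2]<.16)&(abs(W[...,0]-.51)<.13)&(abs(W[...,1]+.25)<.11)
    q=W[m]; print(n,q.shape,"medz",np.median(q[:,2]),cv2.minAreaRect(q[:,:2].astype(np.float32)))
    h=q[(q[:,0]<.432)]; print("handle",h.shape,np.median(h,0),cv2.minAreaRect(h[:,:2].astype(np.float32)))
st()
L=[cv2.resize(cv2.imread(f"pics/{n}.png"),(400,300),interpolation=cv2.INTER_AREA) for n in("b1","b2","low","seated")]
cv2.imwrite("pics/m3.png",np.vstack([np.hstack(L[:2]),np.hstack(L[2:])]))
E
```

```text
t 12.1 tcp [0.5899 0.1701 0.1079] F [ 0.8  0.2 -0. ] open 0.0300 gf 0.0
grid/frame z hist (array([ 2257,  4057, 11152, 18211,  5574,     8,    13,    60]), array([0.015, 0.018, 0.021, 0.024, 0.027, 0.03 , 0.033, 0.036, 0.039]))
b1 (40321, 3) medz 0.12504752451205245 ((0.502887487411499, -0.2465590089559555), (0.1402985006570816, 0.20213745534420013), 84.95772552490234)
handle (1585, 3) [ 0.40938957 -0.23713137  0.12484769] ((0.41598397493362427, -0.23887808620929718), (0.07683703303337097, 0.03179764375090599), 89.94051361083984)
b2 (34021, 3) medz 0.12496803083581748 ((0.5026453733444214, -0.2464304268360138), (0.14058344066143036, 0.20252175629138947), 84.80243682861328)
handle (1377, 3) [ 0.4092599  -0.23729811  0.12474924] ((0.41578763723373413, -0.23868227005004883), (0.031902823597192764, 0.07703680545091629), 0.006430943962186575)
t 16.1 tcp [ 0.4702 -0.2109  0.3801] F [ 0.1  0.6 -0.1] open 0.0300 gf 0.0
```

View pics/m3.png

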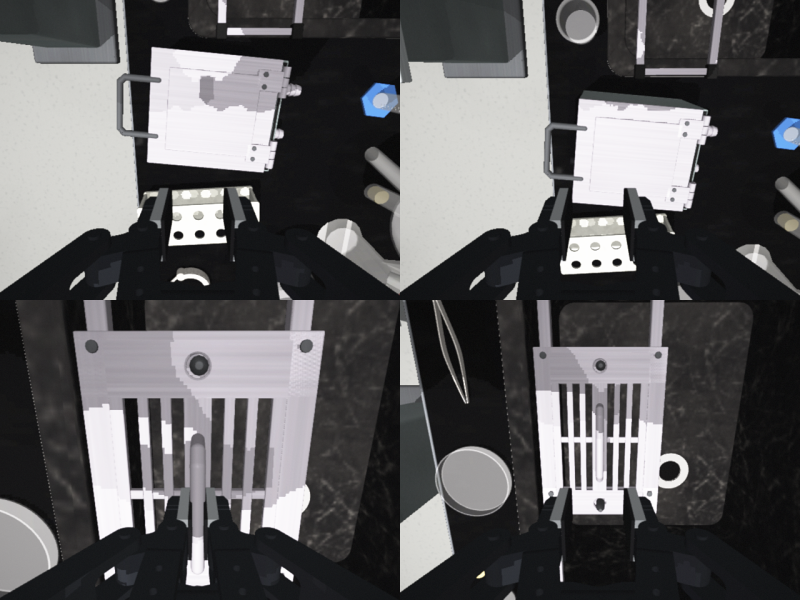

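The grid is seated with both pins through its holes. The box shows its handle towards the robot and is turned about -0.087 rad. I'll refine the bar from both clouds, then grip it and swing the flap along its arc.

```bash
python3 - <<'E'
from h import *
import pickle
np.set_printoptions(precision=4,suppress=True)
B=[];Y=[]
for n in("b1","b2"):
    p,W,c=pickle.load(open(f"pics/{n}.pkl","rb"))
    q=W[(W[...,2]>.10)&(W[...,2]<.16)&(abs(W[...,0]-.51)<.13)&(abs(W[...,1]+.25)<.11)]
    r=cv2.minAreaRect(q[:,:2].astype(np.float32)); a=np.radians(r[2]-90); e=A([np.cos(a),np.sin(a)]); f=A([-e[1],e[0]])
    s=(q[:,:2]-r[0])@e; w=(q[:,:2]-r[0])@f; s0=np.percentile(s,.2)
    bar=(s<s0+.012)&(abs(w-np.median(w[s<s0+.006]))<.022)
    ls=np.polyfit(w[bar],s[bar],1)
    wc=(w[s<s0+.02].min()+w[s<s0+.02].max())/2; wf=(w[s>s0+.05].min()+w[s>s0+.05].max())/2
    sb=(s[bar].min()+s[bar].max())/2
    b=A(r[0])+sb*e+wc*f; B.append(b);Y.append(a)
    print(n,"yaw",a,"bar fit slope",ls[0],"bar width",np.ptp(s[bar]),"bar",b,"z",q[bar][:,2].max(),"handle lateral",wc,"flap lateral",wf)
b=np.mean(B,0);a=np.mean(Y);e=A([np.cos(a),np.sin(a)]);h=b+.194*e
np.save("box.npy",[*b,a]); print("bar",b,"hinge",h,"yaw",a)
q=quat(np.pi/2+a); zb=.123
def pose(t): return A([*(h-.194*np.cos(t)*e),zb+.054+.194*np.sin(t)])
env.grip(.045,25)
env.reach(pose(0)+[0,0,.06],q); env.movel(pose(0),.08,stop_force=8); st()
env.grip(0.,25); st()
for t in np.arange(.15,1.66,.15):
    env.movel(pose(t),.09); s=env.get_state(); print(round(t,2),s["tcp_pos"],s["force"].round(1),round(s["opening"],4),round(s["gripper_force"],1))
env.movel(pose(1.68),.06); st(); env.dwell(.2)
camera_p=camera("scene")[0]; cv2.imwrite("pics/flapup.png",camera_p)
E
```

```text
b1 yaw -0.08800429137972293 bar fit slope 0.004878403929333085 bar width 0.007671740444125261 bar [ 0.4063 -0.2376] z 0.12785625666952025 handle lateral 0.00047034315132557167 flap lateral -6.8568560621096175e-09
b2 yaw -0.09071459042109657 bar fit slope 0.0002203880233099283 bar width 0.008090819383740164 bar [ 0.4058 -0.2374] z 0.12758205851131352 handle lateral 0.00018601556354178386 flap lateral -3.423266857482954e-08
bar [ 0.4061 -0.2375] hinge [ 0.5993 -0.2548] yaw -0.08935944090040976
t 18.0 tcp [ 0.4055 -0.2374  0.1769] F [-2.7  0.8 -1.6] open 0.0449 gf 1.3
t 18.4 tcp [ 0.4056 -0.2376  0.1774] F [-3.8  1.   6.1] open 0.0069 gf 24.4
0.15 [ 0.4077 -0.2378  0.2063] [-5.2 -1.5  0.4] 0.007 24.6
0.3 [ 0.4139 -0.2384  0.2347] [-6.8 -0.9  1.5] 0.007 24.6
0.45 [ 0.4242 -0.2393  0.2617] [-7.3 -0.2  3.6] 0.0067 24.7
0.6 [ 0.4381 -0.2406  0.2869] [-11.6   1.6   7.6] 0.0071 24.9
0.75 [ 0.4557 -0.2424  0.3099] [-15.    2.7  12.6] 0.0067 25.4
0.9 [ 0.4775 -0.2444  0.3307] [-15.6   4.9  20.2] 0.0064 26.0
1.05 [ 0.5033 -0.2467  0.3482] [-11.7   4.3  19.4] 0.007 26.2
1.2 [ 0.5308 -0.2491  0.3606] [-4.   1.2 12.2] 0.0069 25.9
1.35 [ 0.5585 -0.2515  0.3683] [-0.1 -1.2  7.6] 0.0068 25.7
1.5 [ 0.587  -0.2541  0.372 ] [-0.3 -0.7  6.3] 0.0067 25.7
1.65 [ 0.6154 -0.2566  0.3712] [ 1.2 -2.2  5.2] 0.0073 25.8
t 23.9 tcp [ 0.6208 -0.2571  0.3706] F [ 1.1 -2.9  6.4] open 0.0067 gf 25.8
```

View pics/flapup.png

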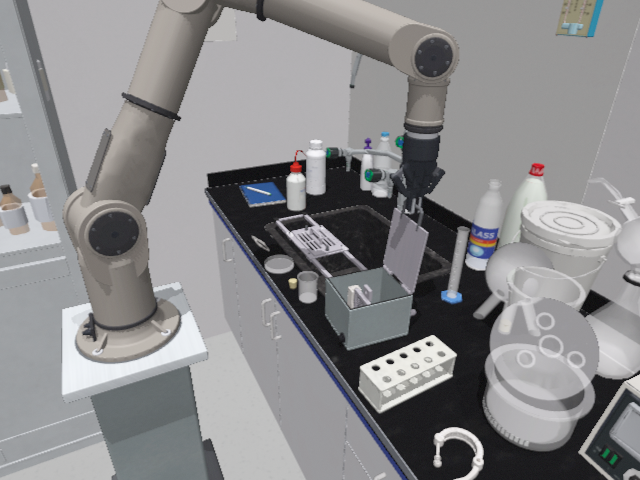

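The flap is up past upright and the tab inside the box is visible from the scene camera. I'll release the handle and look at the tab from two wrist positions.

```bash
python3 - <<'E'
from h import *
import pickle
np.set_printoptions(precision=4,suppress=True)
b=np.load("box.npy");a=b[3] if len(b)>3 else b[2];b=b[:2]
e=A([np.cos(a),np.sin(a)]);f=A([-e[1],e[0]]);h=b+.194*e
env.grip(.03); s=env.get_state()["tcp_pos"]; env.movel(A([s[0],s[1],.43]),.12); st()
pl=b+.108*e
for n,o in (("p1",(-.02,-.035,.40)),("p2",(-.05,.025,.38))):
    env.movel(A([*(pl+o[0]*e+o[1]*f),o[2]]),.15); env.dwell(.2)
    p,W,c=cloud("wrist",n); pickle.dump((p,W,c),open(f"pics/{n}.pkl","wb"))
    d=W[...,:2]-pl; se=d@e; sf=d@f
    m=(W[...,2]>.10)&(W[...,2]<.122)&(abs(se)<.03)&(abs(sf)<.03)
    q=W[m]; print(n,m.sum(),np.median(q,0),cv2.minAreaRect(q[:,:2].astype(np.float32)),"se",se[m].min(),se[m].max(),"sf",sf[m].min(),sf[m].max())
    m=(W[...,2]>.08)&(W[...,2]<.098)&(abs(se)<.03)&(abs(sf)<.05); q=W[m]
    if len(q)>5: print("  plate top",m.sum(),np.median(q[:,2]),cv2.minAreaRect(q[:,:2].astype(np.float32)))
    m=(W[...,2]>.15)&(W[...,2]<.30)&(se>.03)&(se<.16)&(abs(sf)<.05); print("  flap se range",se[m].min() if m.any() else None,se[m].max() if m.any() else None)
    m=(W[...,2]>.11)&(W[...,2]<.13)&(se<-.04)&(se>-.1)&(abs(sf)<.05); print("  front rim se",np.percentile(se[m],[1,50,99]) if m.any() else None)
st()
L=[cv2.resize(cv2.imread(f"pics/{n}.png"),(400,300),interpolation=cv2.INTER_AREA) for n in("p1","p2")]
cv2.imwrite("pics/m4.png",np.hstack(L))
E
```

```text
t 25.1 tcp [ 0.6201 -0.2558  0.4294] F [-0.8  0.6 -0.6] open 0.0298 gf 0.0
p1 417 [ 0.5209 -0.2471  0.1144] ((0.521195650100708, -0.24810677766799927), (0.030083229765295982, 0.008046397939324379), 84.76214599609375) se 0.0035531778056327027 0.011611551229132723 sf -0.015336665106968995 0.01475129061799138
  plate top 1626 0.08812458596402661 ((0.5134977698326111, -0.24713139235973358), (0.09996755421161652, 0.025942642241716385), 84.89128112792969)
  flap se range 0.0854503012304935 0.10764250722444961
  front rim se [-0.0723 -0.0685 -0.0662]
p2 465 [ 0.5206 -0.2464  0.1142] ((0.5211231112480164, -0.24796152114868164), (0.03031819686293602, 0.008449479006230831), 84.23152923583984) se 0.003310758527105208 0.011889082175394822 sf -0.015267824691601711 0.014979423071153072
  plate top 1710 0.08803065241056725 ((0.5133895874023438, -0.24713243544101715), (0.09992389380931854, 0.026443663984537125), 84.93793487548828)
  flap se range 0.08531812389420364 0.10615861539254029
  front rim se [-0.0723 -0.069  -0.0663]
t 27.3 tcp [ 0.4663 -0.2186  0.3802] F [-0.6 -0.1 -0.3] open 0.0298 gf 0.0
```

View pics/m4.png

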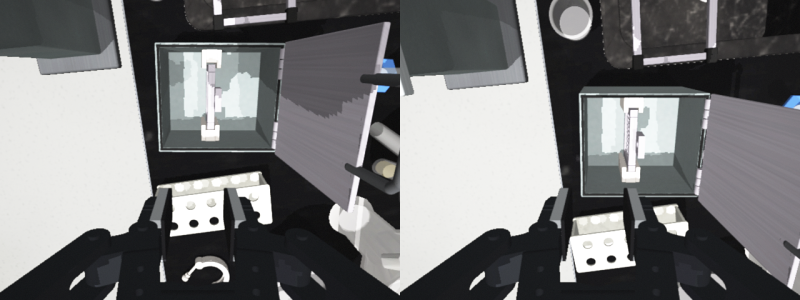

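```bash
python3 - <<'E'
from h import *
import pickle
np.set_printoptions(precision=4,suppress=True)
b=np.load("box.npy");a=b[2];b=b[:2];e=A([np.cos(a),np.sin(a)]);f=A([-e[1],e[0]]);pl=b+.108*e
C=[]
for n in("p1","p2"):
    p,W,c=pickle.load(open(f"pics/{n}.pkl","rb")); d=W[...,:2]-pl; se=d@e; sf=d@f
    m=(W[...,2]>.10)&(W[...,2]<.122)&(abs(se)<.03)&(abs(sf)<.03); v,u=np.where(m); u0,v0=int(u.mean()),int(v.mean()); print(n,u.min(),u.max(),v.min(),v.max())
    C.append(cv2.resize(p[v0-80:v0+80,u0-50:u0+50],(375,600),interpolation=cv2.INTER_CUBIC)); print(u0-50,v0-80)
    for s0 in np.arange(-.02,.022,.002):
        k=(abs(se-s0)<.001)&(abs(sf)<.012)&(W[...,2]>-.01); k2=(abs(se-s0)<.001)&(sf>.02)&(sf<.035); print("%.3f mid %.4f n%d side %.4f"%(s0,np.nanmedian(W[k][:,2]) if k.any() else 0,k.sum(),np.nanmedian(W[k2][:,2]) if k2.any() else 0),end="; ")
    print()
cv2.imwrite("pics/m5.png",np.hstack(C))
E
```

```text
p1 343 354 140 178
298 78
-0.020 mid 0.0109 n45 side 0.0106; -0.018 mid 0.0106 n46 side 0.0106; -0.016 mid 0.0104 n46 side 0.0104; -0.014 mid 0.0107 n46 side 0.0104; -0.012 mid 0.0108 n46 side 0.0104; -0.010 mid 0.0106 n46 side 0.0110; -0.008 mid 0.0106 n39 side 0.0108; -0.006 mid 0.0195 n74 side 0.0129; -0.004 mid 0.0882 n102 side 0.0875; -0.002 mid 0.0886 n71 side 0.0885; -0.000 mid 0.0883 n55 side 0.0890; 0.002 mid 0.0886 n59 side 0.0887; 0.004 mid 0.1085 n128 side 0.0885; 0.006 mid 0.1146 n73 side 0.0000; 0.008 mid 0.1146 n70 side 0.0000; 0.010 mid 0.1143 n79 side 0.0106; 0.012 mid 0.1143 n28 side 0.0105; 0.014 mid 0.0106 n4 side 0.0110; 0.016 mid 0.0112 n4 side 0.0103; 0.018 mid 0.0105 n5 side 0.0105; 0.020 mid 0.0106 n6 side 0.0104; 
p2 379 392 213 252
335 152
-0.020 mid 0.0103 n44 side 0.3574; -0.018 mid 0.0104 n43 side 0.3601; -0.016 mid 0.0105 n42 side 0.3609; -0.014 mid 0.0112 n67 side 0.3615; -0.012 mid 0.0111 n62 side 0.3634; -0.010 mid 0.0104 n40 side 0.3650; -0.008 mid 0.0103 n40 side 0.3725; -0.006 mid 0.0165 n107 side 0.3783; -0.004 mid 0.0876 n104 side 0.3818; -0.002 mid 0.0443 n172 side 0.3714; -0.000 mid 0.0885 n56 side 0.3764; 0.002 mid 0.0885 n61 side 0.3769; 0.004 mid 0.1028 n193 side 0.3795; 0.006 mid 0.1144 n73 side 0.3818; 0.008 mid 0.1145 n67 side 0.3836; 0.010 mid 0.1144 n67 side 0.3854; 0.012 mid 0.1142 n22 side 0.0000; 0.014 mid 0.0000 n0 side 0.0000; 0.016 mid 0.0107 n5 side 0.0106; 0.018 mid 0.0105 n28 side 0.0104; 0.020 mid 0.0100 n26 side 0.0106;
```

View pics/m5.png

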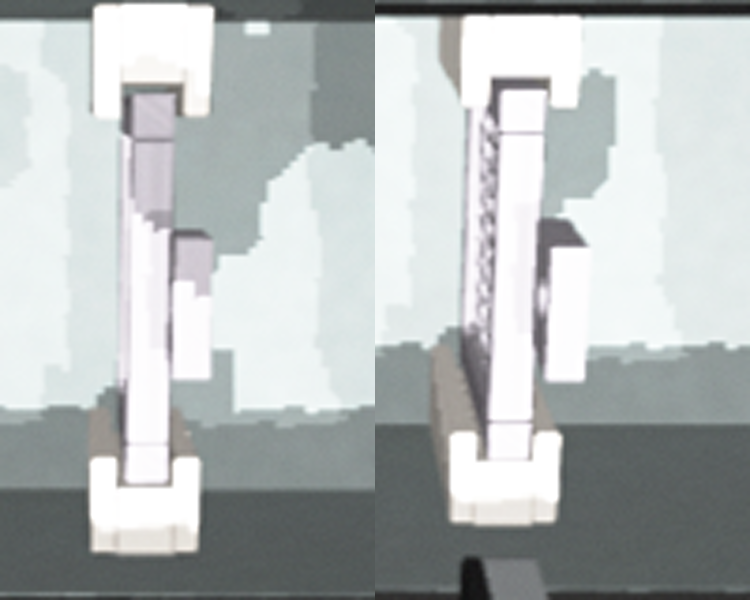

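The close view shows the tab fixed to the back face of the plate. It spans 3.4 to 11.7 mm behind my reference line (centre 7.6 mm), while the plate is centred on that line with its top at .0885 m. The pads must therefore stay above the plate's top edge and close on the measured tab. Drawing it out now.

```bash
python3 - <<'E'
from h import *
b=np.load("box.npy");a=b[2]
t=A([.52115,-.24803]); q=quat(np.pi/2+a)
env.grip(.032,60)
env.movel(A([*t,.34]),.18,rot=q); env.movel(A([*t,.20]),.15,stop_force=8)
print(env.movel(A([*t,.1655]),.05,stop_force=6)); st()
env.grip(0.,60); st()
env.movel(A([*t,.20]),.04); st()
env.movel(A([*t,.34]),.10); env.dwell(.3); st()
cv2.imwrite("pics/out.png",camera("scene")[0])
E
```

```text
False
t 30.0 tcp [ 0.5212 -0.2482  0.1656] F [0.2 0.1 0.2] open 0.0320 gf 0.0
t 30.4 tcp [ 0.5215 -0.2482  0.166 ] F [-0.2 -0.3  3.3] open 0.0068 gf 59.6
t 31.4 tcp [ 0.521  -0.2479  0.1998] F [-0.1  0.1 -1.8] open 0.0068 gf 59.0
t 33.2 tcp [ 0.5211 -0.248   0.3398] F [-0.1  0.5 -2.3] open 0.0068 gf 59.0
```

View pics/out.png

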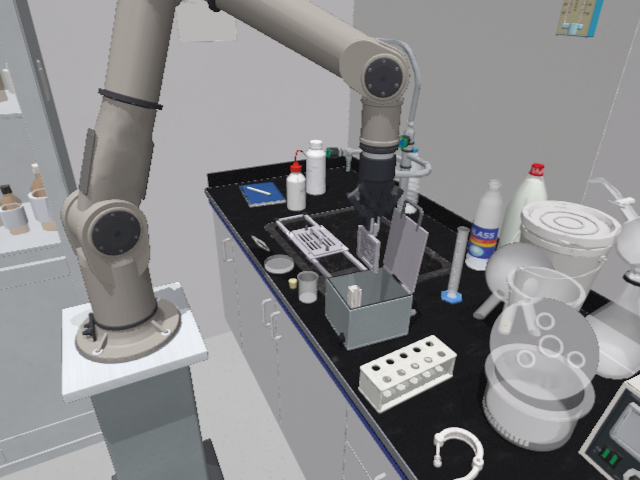

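The plate is out, hanging upright under the gripper. The flap stays up, and the change in force matches its weight. I'll carry it over the grid and check its lower edge by depth.

```bash
python3 - <<'E'
from h import *
np.set_printoptions(precision=3,suppress=True)
fx,fy,fa=np.load("frame.npy"); q=quat(np.pi/2+fa)
env.movel(A([.53,-.03,.34]),.15); env.movel(A([.5985,.170,.32]),.15,rot=q); env.movel(A([.5985,.170,.273]),.08); env.dwell(.6); st()
for n in("scene","top","wrist"):
    p,W,c=cloud(n,"fin_"+n)
    m=(abs(W[...,0]-.59)<.025)&(abs(W[...,1]-.17)<.06)&(W[...,2]>.07)&(W[...,2]<.19)
    q=W[m]; print(n,m.sum(),q.min(0) if len(q) else "",q.max(0) if len(q) else "")
    if n=="scene" and len(q):
        lo=q[q[:,2]<.145]; print("lower part x",np.percentile(lo[:,0],[2,50,98]),"y",np.percentile(lo[:,1],[1,99])); up=q[(q[:,2]>.165)]; print("upper x",np.percentile(up[:,0],[2,50,98]))
p=cv2.imread("pics/fin_scene.png")[140:320,200:440]; cv2.imwrite("pics/fin_crop.png",cv2.resize(p,(800,600),interpolation=cv2.INTER_CUBIC))
E
```

```text
t 37.8 tcp [0.599 0.17  0.273] F [-0.7 -0.9 -2.9] open 0.0069 gf 59.0
scene 303 [0.581 0.12  0.12 ] [0.595 0.212 0.19 ]
lower part x [0.582 0.586 0.593] y [0.124 0.211]
upper x [0.583 0.587 0.591]
top 91 [0.582 0.124 0.119] [0.592 0.168 0.19 ]
wrist 843 [0.586 0.158 0.119] [0.595 0.215 0.19 ]
```

View pics/fin_crop.png

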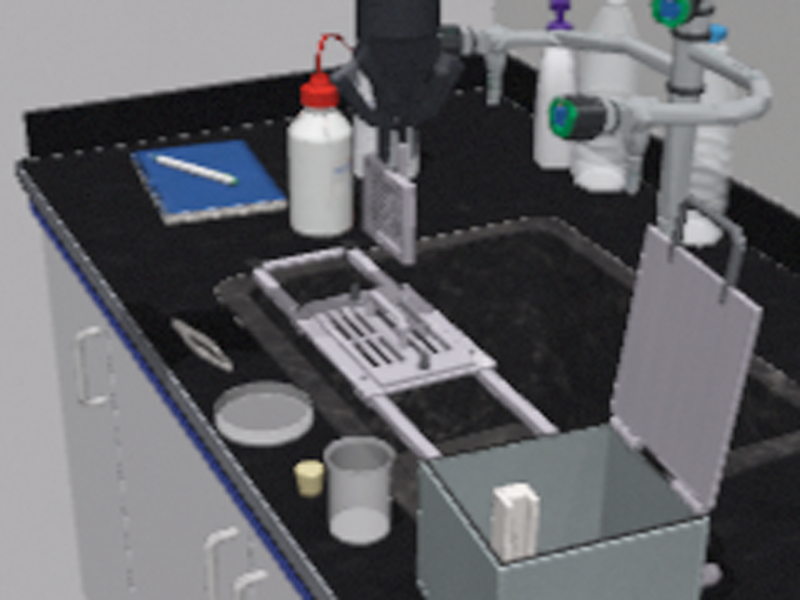

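The plate hangs upright over the seated grid. Its lower edge is at z≈.12, about 10 cm above the frame underside, with x≈.587 and y from .124 to .213. The flap is past upright and the beaker, dish and rack stand where they were. I'm handing the job in.

```bash
python3 -c "
from h import *
st(); print(job.job_done())"
```

```text
t 37.9 tcp [0.5985 0.17   0.273 ] F [ 0.1  0.7 -1.7] open 0.0067 gf 59.0
the job is handed in; nothing more can be done
None
```

The job was handed in at 37.9 s: the grid is seated on its pins, the flap is past upright, and the plate is held upright by its tab about 9 cm above the grid (no verdict was returned).

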